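Reload the two-place board nest and show the finished board to the camera

ROBOT

A 6-joint arm with a two-finger parallel gripper is mounted at the origin on a cart in front of the work surface, level with it; the furniture and walls round the work are solid. World frame = base frame: x ahead of the robot, y to its left, z up, the work surface at z = 0. Lengths are in m, angles in rad, forces in N, time in s.
With the tool pointing down it reaches from about 0.25 to 0.775 m from the base axis. Payload 4 kg.
Tool frame: the origin (TCP) lies on the centre line of the jaws, within the pads' length; the fingertips stand 25 mm ahead of it and the grasp point (between the pads) lies 6 mm ahead of it; z points along the fingers, y is the line along which they close (so a half turn about z gives the same grasp; the last joint's range is limited). The gripper opens to 94 mm and grips with 3 to 60 N. Pads are 16 mm wide; open, the fingers measure 119 mm over their backs; the gripper's body (75 mm by 177 mm) begins 78 mm behind the grasp point.
Start: joints at [-1.414, 0.087, 1.371, -0, 1.684, -0.103], TCP at [0.141, -0.532, 0.231] pointing down, gripper open.
Joint ranges: [-3.1, 3.1], [-0.76, 2.03], [0.27, 2.55], [-1.08, 4.22], [0.17, 2.65], [-2.57, 2.57]. Speed limits (rad/s): [2.79, 2.79, 3.14, 3.14, 3.14, 3.14].

INTERFACE

Orientations are given as [roll, pitch, yaw] about the fixed x, y, z axes, in that order (R = Rz(yaw) Ry(pitch) Rx(roll)).
In Python, from bench import sensors, optics, ticket gives the robot as it stands.
- The arm moves only by the tool send_rows, never from a script. Its argument "rows" is a list of rows, each a list of 6 numbers: the shift along the world's x, y, z in mm, then the turn, a rotation vector about the world's x, y, z in rad. In form: [[x, y, z, wx, wy, wz], ...]. A call has 1 to 8 rows; each row shifts and turns the commanded pose from where the row before left it; what a row does not reach is not made up. A row lasts 1/12 s, in which the tool goes at most 41.7 mm and 7.16 degrees, less where a joint would pass 70% of its speed; a pose out of reach is approached as far as the arm can. A call is refused whole if a number of a shift passes 41.7 or a number of a turn 0.125, either way. A call with a gripper value outside its range is refused whole. "grip" is the finger opening in mm, from 0 to 94, set as the call begins (left out, the last holds). The fingers move at their own pace and stop on an object; the grip force is fixed at half the most. Time passes only in rows, so rows that do not move let the fingers close. It gives the time, the measured TCP pose, the force, the opening and the grip force at its end, in the units of the state.
- sensors.get_obs(): the state, without advancing time (a new reading comes with each control period).
- optics.snapshot(name): name is "side" or "top" or "wrist"; returns the picture (480x640x3 uint8, red, green, blue); there is no depth.
- optics.camera_model(name): a dict with "vertical_fov" (degrees; the focal length in pixels is half the picture's height over the tangent of half this angle, whatever the lens; pixels are square), "cx", "cy" (the principal point, pixels), "R" (3x3) and "t" (3): a world point X has camera coordinates R X + t. Camera axes: x right, y down, z forward; pixel columns grow to the right and rows downward; lengths in m; the calibration is good to about 2 mm. A picture is of the moment at which its call begins: read the wrist's pose just before it. camera_model takes no time and is no camera call; for the wrist camera it gives the pose at the moment of the call.
- ticket.close_job(): hands the job in; it is judged then, once.
The state is a dict: "time": time; "joint_positions": joint angles; "qvel": joint speeds; "joint_torque": joint torques, N m; "tool_pos": TCP position; "ee_rot": TCP orientation; "wrist_force": force on the tool from outside, world axes, zero at the start; "wrist_torque": the same for the moment, N m; "width": finger opening in m; "finger_force": force on a finger pad.
Only numpy, scipy, OpenCV 4.12 (cv2) and the standard library are available. Lean on these libraries where they do the work, as an engineer would, in place of code of your own. Each camera call takes 0.05 s, during which the arm holds its last target. There are 200 camera calls.

TASK

Take the waiting power board out of the blue tray and seat it flat and square in the empty right-hand place of the black two-place nest, white connector at the end away from the lever, and let go; then swing the red-knobbed hold-down lever all the way across, so that its nose leaves the finished board and lies over the new one. Then lift the finished board out of the left-hand place and hold it up to the tilted inspection camera: solder side square to the lens, its centre on the lens axis 11 cm in front of the lens, long edges level. Finish while holding it still there, and leave the flux tin, cutters and wick reel where they lie.

Things in the scene. Friction and masses are not known exactly. Their poses are not given: they have to be found in the camera images.
- fresh_board: Waiting green board 90x62 mm in the blue tray, with a silver heatsink on pillars. Origin: board centre, 2 mm under the 2 mm board (board z 2-4 mm); x along the 90 mm side to the end with the white connector, z up (component side). Heatsink 50 (x) x 60 (y) mm, centred, z 15-45 mm: grip it across x from above. 0.1-0.3 kg.
- fresh_white_end (a point): Point at the foot of the waiting board's white six-way connector (up to z 12 mm), 40 mm along +x from the board's origin; same axes as the board.
- finished_board: The finished board, the twin of the waiting one with the same heatsink and axes, seated in the left-hand (+y) place of the nest under the lever's nose. Its solder side is its underside (-z).
- nest: Fixed black two-place board nest on an aluminium plate, 176x200 mm, 20 mm high; x away from the robot, y to the left. Two chamfered pockets 94x66 mm (long side along x), 3.5 mm deep to the ledge on which a board lies, 2 mm clearance all round. The top face is 19.5 mm above the bench.
- right_place (a point): Where the origin of a board fully seated in the right-hand (-y) place lies: 14 mm above the bench; nest axes. A seated board's x points along this x.
- lever_pivot (a point): Upright pivot axis of the hold-down lever at the near edge between the places (point 48 mm above the bench). Its x points along the lever to the nose; the knob is at the other end, 42 mm from the pivot. The lever lies 21-28 mm above the bench.
- lever_knob (a point): Grip height on the lever's upright red knob, 16 mm in diameter, 27-60 mm above the bench; this point is 48 mm above the bench. It moves with the lever on a 42 mm circle about the pivot; about 2 N moves it.
- lever (a joint): Lever angle, rad: 0 = nose over the left place (knob at the near right); grows clockwise from above to 1.745 at the stop = nose over the right place (knob at the near left). Friction holds it where left. Seen in the nest frame the nose points at +0.873 rad minus this from +x.
- camera: Fixed inspection camera on a dark 110x92 mm foot; origin under the foot. The grey camera sits between two cheeks, tilted 30 degrees from upright so that it looks up and back towards the robot (its -x). The white ring light round the lens is 68 mm wide, top about 15 cm above the bench.
- focus (a point): Point in the air in front of the camera, on the lens axis 110 mm from the lens, about 23 cm above the bench, where the board's centre belongs. z: lens axis, away from the lens; y: level, along which the board's long (x) side must lie, either way round; x: up and away from the robot.
- flux_tin: Flux tin with a green lid, 58 mm wide, 28 mm high, on the bench behind the nest. Origin under its centre. To be left alone.
- cutters: Small side cutters with black handles, 127 mm long, flat on the bench behind the nest. Origin under the middle. To be left alone.
- wick_reel: Blue reel of solder wick, 40 mm wide, 12 mm high, on the bench behind the nest. Origin under its centre. To be left alone.
There are look-alikes about, which are no part of the job. What is shaped like the finished_board but pink is not meant.

How it is judged:
By the outcome, as a careful person would: the job done as asked, in the order asked, and still so for the second after the job is handed in, while the arm keeps its last pose, push and grip.
It also fails if it takes over 64 s, if anything falls off the work surface, if the arm or the gripper's body presses on something with over 40 N, if the wrist force passes 120 N, or if a joint passes its speed limit or range.

## Working session

There is one attempt and no reset: what is moved stays moved. The work goes in short steps, Python scripts to look and compute and a tool call to move; the robot and the scene stay as the last step left them, time stands still between calls to the robot, and variables do not carry over. Pictures are saved under pics/ and viewed, at most 10 in all, crops included, and the job is handed in when it is done.

Besides the shell and the picture viewer there is one more tool, called after "Request:" as a command line: name --pt "numbers of a row" for each row, then --argument value for the rest. send_rows: Moves the arm, as the interface text tells. Its arguments: {"type":"object","properties":{"rows":{"type":"array"},"grip":{"type":"number"}},"required":["rows"]}

```bash
mkdir -p pics; ls
python3 - <<'E'
from bench import sensors, optics
import cv2,numpy as np
o=sensors.get_obs()
for k in o: print(k,np.round(o[k],3))
for n in("side","top","wrist"):
    m=optics.camera_model(n); print(n,m)
    im=optics.snapshot(n); cv2.imwrite(f"pics/{n}0.png",im[:,:,::-1])
E
```

```text
pics
time 0.0
joint_positions [-1.414  0.088  1.372  0.     1.684 -0.103]
qvel [-0.001  0.001 -0.    -0.001 -0.001 -0.001]
joint_torque [-0.0000e+00 -3.4018e+01 -3.0243e+01  7.2000e-02  3.3000e-02 -0.0000e+00]
tool_pos [ 0.141 -0.531  0.229]
ee_rot [-3.139 -0.     0.26 ]
wrist_force [0.007 0.07  0.848]
wrist_torque [-0.062  0.047  0.027]
finger_force 0.0
width 0.094
side {'vertical_fov': 50.52859755119344, 'cx': 331.80158529966764, 'cy': 235.8336936868445, 'R': array([[-0.8545511 , -0.5193295 , -0.00626798],
       [-0.31246776,  0.52372744, -0.79251086],
       [ 0.41485698, -0.67528249, -0.60982559]]), 't': array([0.53029182, 0.32022728, 0.98400989])}
top {'vertical_fov': 49.25093452666954, 'cx': 314.25197224976927, 'cy': 240.39473698324906, 'R': array([[-1.59894436e-03, -9.99882812e-01,  1.52251828e-02],
       [-9.97515266e-01,  5.22438191e-04, -7.04487067e-02],
       [ 7.04324967e-02, -1.52999958e-02, -9.97399205e-01]]), 't': array([-0.02123601,  0.60325391,  1.26520138])}
wrist {'vertical_fov': 63.901911201378, 'cx': 322.0001201101817, 'cy': 241.15970279482062, 'R': array([[ 0.25740567, -0.96630195, -0.00169071],
       [-0.93693862, -0.2500111 ,  0.244214  ],
       [-0.23640716, -0.06127797, -0.96971989]]), 't': array([-0.54860408, -0.02640689,  0.39035197])}
```

View pics/top0.png

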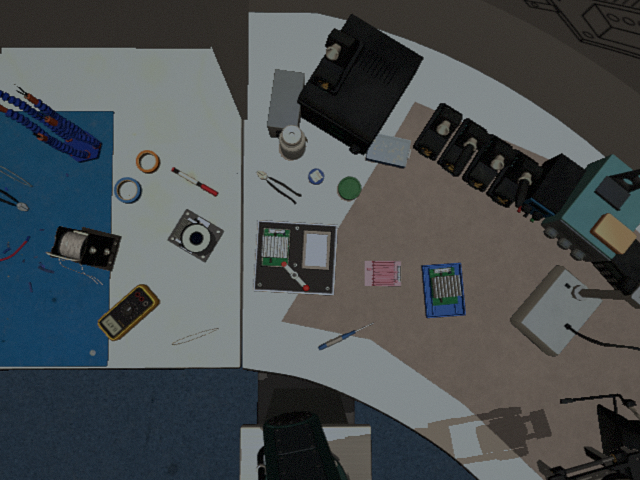

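View pics/side0.png

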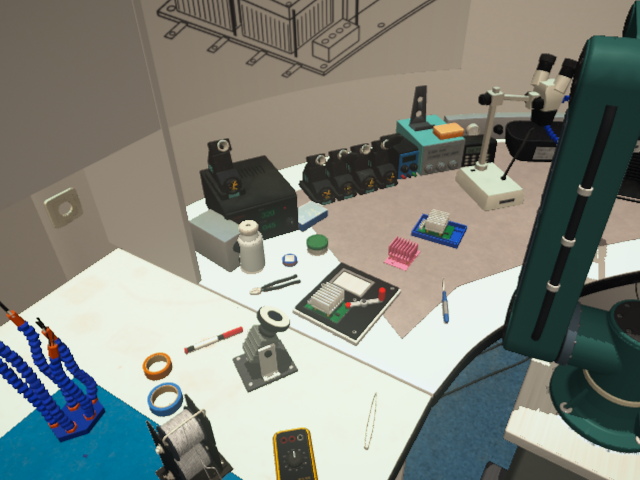

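The top view shows the nest near (295,257), the lever with its knobs at about (284,265) and (306,288), the tray with the fresh board at (444,288), a pink decoy at (382,273) and the camera at (195,235). The side view shows the same scene, with the nest at (347,300), the tray at (438,228) and the camera at (268,350).

```bash
cat > h.py <<'E'
from bench import sensors, optics
import cv2,numpy as np
from scipy.spatial.transform import Rotation as Ro
def K(m): return 240/np.tan(np.radians(m['vertical_fov']/2))
def cam(n):
    return optics.camera_model(n)
def ray(m,p):
    p=np.atleast_2d(p).astype(float); f=K(m)
    d=np.c_[(p[:,0]-m['cx'])/f,(p[:,1]-m['cy'])/f,np.ones(len(p))]@m['R']
    return -m['R'].T@m['t'], d/np.linalg.norm(d,axis=1)[:,None]
def plane(m,p,z):
    c,d=ray(m,p); return c+d*((z-c[2])/d[:,2])[:,None]
def proj(m,X):
    q=np.atleast_2d(X)@m['R'].T+m['t']; f=K(m)
    return np.c_[f*q[:,0]/q[:,2]+m['cx'],f*q[:,1]/q[:,2]+m['cy']]
def tri(obs):
    A=np.zeros((3,3));b=np.zeros(3)
    for m,p in obs:
        c,d=ray(m,p);P=np.eye(3)-np.outer(d[0],d[0]);A+=P;b+=P@c
    X=np.linalg.solve(A,b)
    return X,[np.round(proj(m,X)[0]-p,1) for m,p in obs]
def snap(n,f):
    m=cam(n); im=optics.snapshot(n); cv2.imwrite(f"pics/{f}.png",im[:,:,::-1]); return m,im
E
python3 - <<'E'
from h import *
t=cam("top"); s=cam("side"); w=cam("wrist")
print("wristcam pos",-w['R'].T@w['t'])
for k,p,z in [("nest",(295,257),.02),("tray",(444,289),.045),("tray0",(444,289),.0),("knob",(306,288),.06),("cam",(195,235),.15),("pink",(382,273),0.03),("tin",(349,188),.03)]: print(k,plane(t,p,z).round(3))
T=cv2.imread("pics/top0.png");S=cv2.imread("pics/side0.png")
c=lambda I,x,y,w,h,k:cv2.resize(I[y:y+h,x:x+w],(w*k,h*k),interpolation=cv2.INTER_CUBIC)
a=np.hstack([c(T,245,215,100,85,4),c(T,150,195,100,85,4)])
W=cv2.resize(cv2.imread("pics/wrist0.png"),(320,240))
b=np.hstack([W,c(S,225,285,120,60,4)])
cv2.imwrite("pics/m1.png",np.vstack([a,b]))
E
```

```text
wristcam pos [ 0.20875817 -0.51282244  0.38420065]
nest [[0.563 0.025 0.02 ]]
tray [[ 0.484 -0.333  0.045]]
tray0 [[ 0.483 -0.345  0.   ]]
knob [[ 0.488 -0.002  0.06 ]]
cam [[0.606 0.243 0.15 ]]
pink [[ 0.523 -0.187  0.03 ]]
tin [[ 0.732 -0.107  0.03 ]]
```

View pics/m1.png

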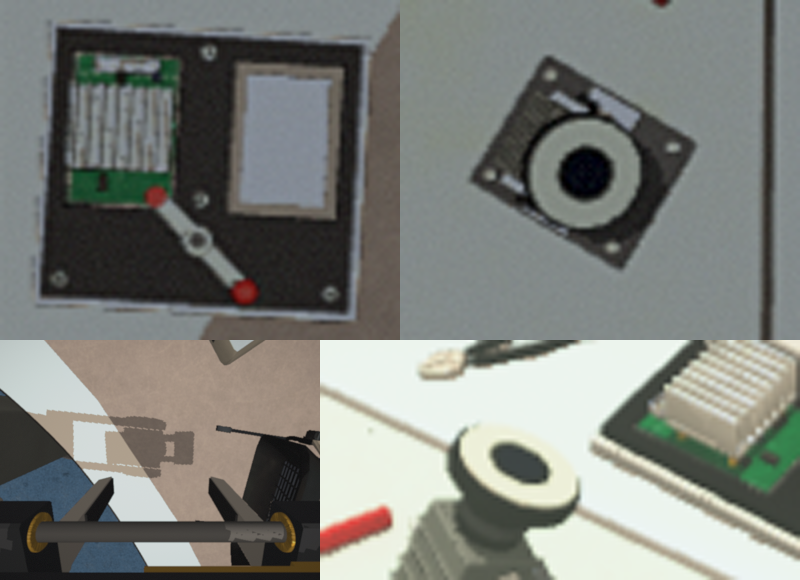

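The nest crop shows the lever nose at the lower right of the left board, the white connector at the top (+x) end, and the empty right pocket. The second crop shows the ring light and the rotated foot. I'll move over the tray with the tool turned about 90°.

Request:
send_rows --pt "31 14 3 0 0 0.122" --pt "31 14 3 0 0 0.122" --pt "31 14 3 0 0 0.122" --pt "31 14 3 0 0 0.122" --pt "31 14 3 0 0 0.122" --pt "31 14 3 0 0 0.122" --pt "31 14 3 0 0 0.122" --pt "31 14 3 0 0 0.122"

```text
time: 0.82
tool_pos: [0.3906, -0.4185, 0.2543]
ee_rot: [-3.141, -0.0, 1.242]
wrist_force: [0.1, -0.6, -0.5]
width: 0.0939
finger_force: 0.0
```

Request:
send_rows --pt "31 14 3 0 0 0.122" --pt "31 14 3 0 0 0.122" --pt "31 14 0 0 0 0.1" --pt "0 0 0 0 0 0" --pt "0 0 0 0 0 0"

```text
time: 1.23
tool_pos: [0.4834, -0.3764, 0.2594]
ee_rot: [-3.14, -0.001, 1.582]
wrist_force: [-0.2, -0.3, -0.2]
width: 0.0937
finger_force: 0.0
```

Run:
```python
from h import *
o=sensors.get_obs(); print(o['time'],o['tool_pos'],o['ee_rot'],o['joint_positions'])
m,im=snap("wrist","w1"); np.savez("w1.npz",**m)
```

```text
1.2333 [ 0.48338567 -0.37644523  0.25943777] [-3.14014821e+00 -1.01277239e-03  1.58208046e+00] [-7.54028932e-01  2.26460836e-01  1.15544829e+00 -2.75268316e-04
  1.76142681e+00 -7.65365717e-01]
```

View pics/w1.png

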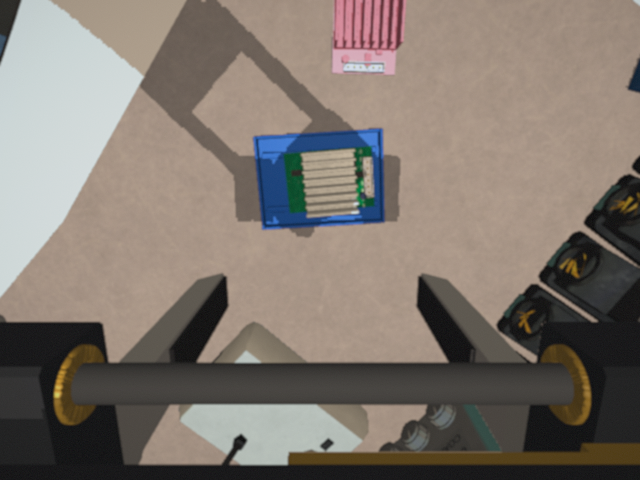

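Wrist view: the fresh board in the blue tray spans (285..378, 148..217), its heatsink is centred at about (331,183), and the white connector is at (368,178), i.e. towards +x. I'll go lower for a second view.

Request:
send_rows --pt "-2 0 -25 0 0 0" --pt "-2 0 -25 0 0 0" --pt "0 0 -25 0 0 0" --pt "0 0 -20 0 0 0" --pt "0 0 0 0 0 0" --pt "0 0 0 0 0 0"

```text
time: 1.78
tool_pos: [0.4765, -0.3779, 0.1644]
ee_rot: [-3.139, -0.002, 1.577]
wrist_force: [-0.1, 0.5, -0.2]
width: 0.0942
finger_force: 0.0
```

Run:
```python
from h import *
o=sensors.get_obs(); print(o['time'],o['tool_pos'],o['ee_rot'])
m2,im2=snap("wrist","w2"); np.savez("w2.npz",**m2)
a=cv2.imread("pics/w1.png"); b=cv2.imread("pics/w2.png")
def feats(im):
    h=cv2.cvtColor(im,cv2.COLOR_BGR2HSV)
    blue=((h[...,0]>100)&(h[...,0]<130)&(h[...,1]>150)&(h[...,2]>60)).astype(np.uint8)
    n,l,s,c=cv2.connectedComponentsWithStats(blue); i=[k for k in range(1,n) if s[k,4]>300]; 
    i=max(i,key=lambda k:s[k,4]); x,y,w,hh=s[i,:4]; print("tray",s[i],cv2.minAreaRect(np.argwhere(l==i)[:,::-1].astype(np.float32)))
    roi=np.zeros_like(blue); roi[y+3:y+hh-3,x+3:x+w-3]=1
    wh=((h[...,1]<70)&(h[...,2]>110)).astype(np.uint8)*roi
    wh=cv2.morphologyEx(wh,cv2.MORPH_CLOSE,np.ones((3,9)))
    g=((h[...,0]>40)&(h[...,0]<90)&(h[...,1]>80)).astype(np.uint8)*roi
    for nm,mk in(("white",wh),("green",g)):
        n,l,s,c=cv2.connectedComponentsWithStats(mk)
        for k in range(1,n):
            if s[k,4]>60: r=cv2.minAreaRect(np.argwhere(l==k)[:,::-1].astype(np.float32)); print(nm,s[k],np.round(cv2.boxPoints(r),1).tolist())
feats(a);feats(b)
c1=cv2.resize(a[115:240,240:400],(640,500),interpolation=cv2.INTER_CUBIC)
cv2.imwrite("pics/w2v.png",b)
```

```text
1.7833 [ 0.4764744  -0.37786166  0.16436867] [-3.13911469e+00 -2.04922326e-03  1.57726392e+00]
tray [ 254  129  130  100 5715] ((320.2100524902344, 178.748046875), (92.53059387207031, 127.37530517578125), 86.45523834228516)
white [257 132  45   4 128] [[257.0, 132.0], [301.0, 132.0], [301.0, 135.0], [257.0, 135.0]]
white [ 301  149   73   69 4055] [[300.20001220703125, 152.5], [370.8999938964844, 146.39999389648438], [376.5, 211.89999389648438], [305.8999938964844, 218.0]]
white [340 222  41   4  85] [[340.0, 222.0], [380.0, 222.0], [380.0, 225.0], [340.0, 225.0]]
green [355 147  16  25 208] [[355.0, 147.0], [370.0, 147.0], [370.0, 171.0], [355.0, 171.0]]
green [284 153  23  60 889] [[283.6000061035156, 153.89999389648438], [300.29998779296875, 152.10000610351562], [306.5, 210.89999389648438], [289.79998779296875, 212.6999969482422]]
green [356 177  18  30 230] [[354.5, 177.5], [370.5, 175.6999969482422], [373.79998779296875, 205.0], [357.79998779296875, 206.8000030517578]]
tray [ 241  122  170  130 9804] ((328.77880859375, 187.18142700195312), (120.86502838134766, 168.62567138671875
[... 250 characters left out ...]
89648438], [309.1000061035156, 240.6999969482422]]
white [244 190   7  59 246] [[244.0, 190.0], [250.0, 190.0], [250.0, 248.0], [244.0, 248.0]]
white [327 245  81   4 187] [[327.0, 245.0], [407.0, 245.0], [407.0, 248.0], [327.0, 248.0]]
green [373 145  22  33 322] [[373.0, 145.0], [394.0, 145.0], [394.0, 177.0], [373.0, 177.0]]
green [ 281  153   29   78 1554] [[280.29998779296875, 154.8000030517578], [303.0, 152.6999969482422], [309.8999938964844, 229.10000610351562], [287.29998779296875, 231.1999969482422]]
green [376 185   9  22 105] [[376.0, 185.0], [384.0, 185.0], [384.0, 206.0], [376.0, 206.0]]
green [377 212  21  11 170] [[377.0, 212.0], [397.0, 212.0], [397.0, 222.0], [377.0, 222.0]]
```

View pics/w2v.png

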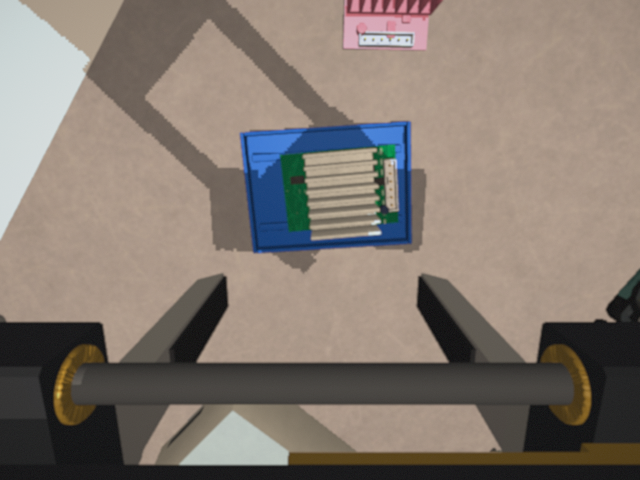

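Closer view: heatsink top corners at about (303,152), (374,147), (381,234) and (311,240); connector at (391,186) on the +x side; tray clear all round.

```bash
cat > hs.py <<'E'
from h import *
def sink(im,box):
    h=cv2.cvtColor(im,cv2.COLOR_BGR2HSV); x0,y0,x1,y1=box
    m=np.zeros(im.shape[:2],np.uint8); m[y0:y1,x0:x1]=((h[...,1]<75)&(h[...,2]>105))[y0:y1,x0:x1]
    m=cv2.morphologyEx(m,cv2.MORPH_CLOSE,np.ones((7,1))); m=cv2.morphologyEx(m,cv2.MORPH_OPEN,np.ones((1,25)))
    n,l,s,c=cv2.connectedComponentsWithStats(m); i=1+np.argmax(s[1:,4])
    r=cv2.minAreaRect(np.argwhere(l==i)[:,::-1].astype(np.float32)); b=cv2.boxPoints(r)
    b=b[np.argsort(np.arctan2(b[:,1]-r[0][1],b[:,0]-r[0][0]))]; return np.array(r[0]),b   # TL,TR,BR,BL
def ld(n): return dict(np.load(n))
E
python3 - <<'E'
from hs import *
t=cam("top")
A=[(ld("w1.npz"),)+sink(cv2.imread("pics/w1.png"),(262,138,380,222)),(ld("w2.npz"),)+sink(cv2.imread("pics/w2.png"),(250,134,402,244))]
for m,c,b in A: print(c,b.round(1).tolist())
for k in range(4): print(tri([(m,b[k]) for m,c,b in A]))
X,e=tri([(m,c) for m,c,b in A]); print("centre",X,e)
for z in (X[2],.05):
  for m,c,b in A:
    P=plane(m,b,z); print(z,P.mean(0),[np.linalg.norm(P[i]-P[(i+1)%4]).round(4) for i in range(4)],"yaw",np.arctan2(*(P[1]+P[2]-P[0]-P[3])[[1,0]]),np.arctan2(*(P[0]+P[1]-P[2]-P[3])[[1,0]])-np.pi/2)
E
```

```text
[329.69012451 182.77442932] [[300.20001220703125, 151.89999389648438], [354.8999938964844, 148.3000030517578], [359.20001220703125, 213.6999969482422], [304.5, 217.1999969482422]]
[342.44830322 193.87931824] [[301.79998779296875, 153.3000030517578], [375.79998779296875, 147.10000610351562], [383.1000061035156, 234.5], [309.1000061035156, 240.6999969482422]]
(array([ 0.46055047, -0.31279127,  0.03562694]), [array([-0.2,  0.2]), array([ 0.2, -0.3])])
(array([ 0.51224106, -0.30841101,  0.04456413]), [array([-0. , -0.2]), array([0. , 0.2])])
(array([ 0.51723574, -0.367149  ,  0.06018885]), [array([ 0.4, -0.4]), array([-0.5,  0.6])])
(array([ 0.46623072, -0.37135355,  0.06105513]), [array([ 0.2, -0. ]), array([-0.3,  0.1])])
centre [ 0.48917238 -0.33980456  0.05385828] [array([ 0.1, -0.1]), array([-0.1,  0.2])]
0.05385827622332841 [ 0.48910252 -0.34053306  0.05385828] [np.float64(0.0499), np.float64(0.0605), np.float64(0.052), np.float64(0.0606)] yaw 0.07707917724673712 0.0825732387517637
0.05385827622332841 [ 0.48929285 -0.34053315  0.05385828] [np.float64(0.0498), np.float64(0.0605), np.float64(0.0526), np.float64(0.0607)] yaw 0.09072782975378064 0.10288105573619499
0.05 [ 0.48917896 -0.34090918  0.05      ] [np.float64(0.0504), np.float64(0.0611), np.float64(0.0526), np.float64(0.0613)] yaw 0.07707917724673813 0.08257323875176348
0.05 [ 0.48949287 -0.3410208   0.05      ] [np.float64(0.0505), np.float64(0.0613), np.float64(0.0534), np.float64(0.0616)] yaw 0.09072782975378052 0.10288105573619499
```

Request:
send_rows --pt "6 19 0 0 0 0.04" --pt "5 18 0 0 0 0.04" --pt "0 0 -15 0 0 0" --pt "0 0 -15 0 0 0" --pt "0 0 0 0 0 0" --pt "0 0 0 0 0 0" --grip 62

```text
time: 2.33
tool_pos: [0.4894, -0.3411, 0.1369]
ee_rot: [3.141, 0.001, 1.659]
wrist_force: [-0.3, -0.1, -0.1]
width: 0.0626
finger_force: 0.0
```

Request:
send_rows --pt "0 0 -25 0 0 0" --pt "0 0 -25 0 0 0" --pt "0 0 -20 0 0 0" --pt "0 0 -14 0 0 0" --pt "0 0 0 0 0 0" --pt "0 0 0 0 0 0"

```text
time: 2.83
tool_pos: [0.4896, -0.3413, 0.0527]
ee_rot: [3.141, 0.001, 1.659]
wrist_force: [0.1, -0.8, 0.4]
width: 0.0621
finger_force: 0.0
```

Request:
send_rows --pt "0 0 0 0 0 0" --pt "0 0 0 0 0 0" --pt "0 0 0 0 0 0" --pt "0 0 0 0 0 0" --pt "0 0 0 0 0 0" --pt "0 0 0 0 0 0" --grip 40

```text
time: 3.33
tool_pos: [0.4904, -0.3417, 0.054]
ee_rot: [3.139, 0.003, 1.66]
wrist_force: [-0.3, -0.9, 5.5]
width: 0.0492
finger_force: 30.0
```

Request:
send_rows --pt "0 0 5 0 0 0" --pt "0 0 15 0 0 0" --pt "0 0 25 0 0 0" --pt "0 0 35 0 0 0" --pt "0 0 40 0 0 0" --pt "0 0 0 0 0 0"

```text
time: 3.83
tool_pos: [0.4924, -0.3429, 0.181]
ee_rot: [3.13, 0.011, 1.66]
wrist_force: [1.5, -0.3, 1.2]
width: 0.0498
finger_force: 30.0
```

Request:
send_rows --pt "10 25 0 0 0 -0.021" --pt "12 35 0 0 0 -0.021" --pt "12 35 0 0 0 -0.021" --pt "12 35 0 0 0 -0.021" --pt "12 35 0 0 0 -0.021" --pt "12 35 0 0 0 -0.021" --pt "5 20 0 0 0 -0.021" --pt "0 0 0 0 0 0"

```text
time: 4.5
tool_pos: [0.5647, -0.1157, 0.1703]
ee_rot: [-3.14, -0.003, 1.518]
wrist_force: [-0.1, 1.0, -2.3]
width: 0.0495
finger_force: 30.0
```

Request:
send_rows --pt "0 0 0 0 0 0" --pt "0 0 0 0 0 0"

```text
time: 4.67
tool_pos: [0.5638, -0.121, 0.1707]
ee_rot: [-3.14, 0.0, 1.513]
wrist_force: [0.4, -0.1, -1.1]
width: 0.0492
finger_force: 30.0
```

Run:
```python
from h import *
o=sensors.get_obs(); print(o['time'],o['tool_pos'],o['ee_rot'],o['width'],o['wrist_force'])
m2,im2=snap("wrist","w3"); np.savez("w3.npz",**m2)
```

```text
4.6667 [ 0.56377989 -0.12103009  0.17069822] [-3.14019169e+00  4.97979338e-04  1.51294653e+00] 0.049245523274582335 [ 0.39591911 -0.06464363 -1.09905616]
```

View pics/w3.png

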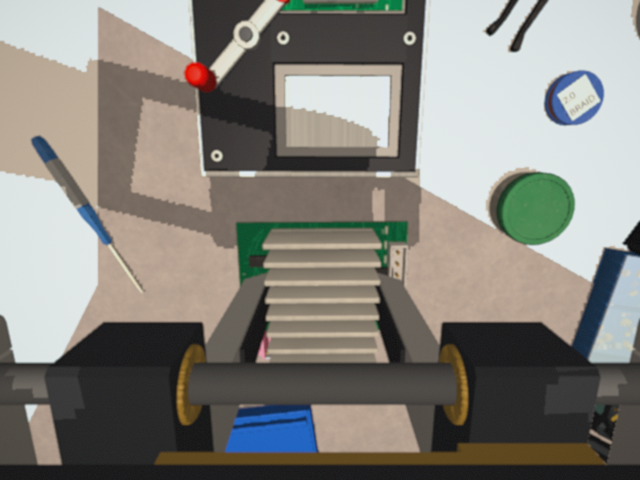

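Wrist view: pocket rim corners at about (274,65), (404,65), (401,158) and (276,158); knob at (200,75), pivot at (246,34). The held board is at (237..407, 222) with its connector at the right (+x) end.

Request:
send_rows --pt "0 20 0 0 0 0" --pt "0 20 0 0 0 0" --pt "0 10 0 0 0 0" --pt "0 0 0 0 0 0" --pt "0 0 0 0 0 0" --pt "0 0 0 0 0 0"

```text
time: 5.22
tool_pos: [0.5642, -0.0718, 0.1715]
ee_rot: [3.142, 0.001, 1.512]
wrist_force: [1.3, 0.2, -1.4]
width: 0.0495
finger_force: 30.0
```

```bash
cat > nest.py <<'E'
from hs import *
def linefit(p):
    vx,vy,x,y=cv2.fitLine(p.astype(np.float32),cv2.DIST_HUBER,0,.01,.01).ravel(); return np.cross([x,y,1],[x+vx,y+vy,1])
def X(a,b): q=np.cross(a,b); return q[:2]/q[2]
def quad(mask,seed):
    n,l,s,c=cv2.connectedComponentsWithStats(mask); i=l[seed[1],seed[0]]; print("area",s[i])
    k=max(cv2.findContours((l==i).astype(np.uint8),cv2.RETR_EXTERNAL,cv2.CHAIN_APPROX_NONE)[0],key=len)[:,0]
    b=cv2.boxPoints(cv2.minAreaRect(k)); c=b.mean(0); b=b[np.argsort(np.arctan2(*(b-c).T[::-1]))]
    L=[]
    for j in range(4):
        p,q=b[j],b[(j+1)%4]; u=(q-p)/np.linalg.norm(q-p); d=(k-p)@u; e=abs((k-p)@[-u[1],u[0]])
        L.append(linefit(k[(d>8)&(d<np.linalg.norm(q-p)-8)&(e<5)]))
    return np.array([X(L[j-1],L[j]) for j in range(4)])
E
python3 - <<'E'
from nest import *
o=sensors.get_obs(); print(o['time'],o['tool_pos'],o['ee_rot'])
m2,im2=snap("wrist","w4"); np.savez("w4.npz",**m2)
Q=[];B=[]
for f,seed in(("w3",(340,90)),("w4",(340,150))):
    m=ld(f+".npz"); im=cv2.imread(f"pics/{f}.png"); h=cv2.cvtColor(im,cv2.COLOR_BGR2HSV)
    print(h[seed[1],seed[0]],h[100,280],h[160,230],h[130,340])
    q=quad((h[...,2]>60).astype(np.uint8),seed); Q.append((m,q)); print(q.round(1).tolist())
    P=plane(m,q,.0195); print(P.mean(0).round(4),[np.linalg.norm(P[i]-P[(i+1)%4]).round(4) for i in range(4)],"yaw",np.arctan2(*(P[1]+P[2]-P[0]-P[3])[[1,0]]),np.arctan2(*(P[0]+P[1]-P[2]-P[3])[[1,0]])-np.pi/2)
    g=((h[...,0]>55)&(h[...,0]<90)&(h[...,1]>120)).astype(np.uint8); g[:200]=0; g[300:]=0; g[:,420:]=0
    y,x=np.nonzero(g); print("green",x.min(),x.max(),y.min(), [ (c,y[x==c].min()) for c in (245,260,300,350,380,400)])
for k in range(4): print(tri([(m,q[k]) for m,q in Q]))
print(tri([(m,q.mean(0)) for m,q in Q]))
E
```

```text
5.2167 [ 0.56422158 -0.07183563  0.17147594] [3.14150925e+00 9.20473793e-04 1.51163752e+00]
[ 90   7 232] [ 16  42 190] [ 0 24 65] [ 18  41 176]
area [  274    63   129    95 11738]
[[273.3, 63.7], [402.0, 64.1], [397.5, 156.0], [276.7, 156.0]]
[ 0.5798 -0.0267  0.0195] [np.float64(0.0944), np.float64(0.0659), np.float64(0.0938), np.float64(0.0662)] yaw -0.05881720186196606 -0.054428389043106096
green 237 406 222 [(245, np.int64(223)), (260, np.int64(223)), (300, np.int64(223)), (350, np.int64(223)), (380, np.int64(223)), (400, np.int64(222))]
[ 17  40 178] [15 28 74] [ 8 17 59] [ 0  7 37]
area [     0      0    640    465 232713]
[[0.0, -0.0], [639.0, -0.0], [639.0, 464.0], [-0.0, 464.0]]
[ 0.5598 -0.1005  0.0195] [np.float64(0.4531), np.float64(0.406), np.float64(0.6154), np.float64(0.406)] yaw -0.058728194337445215 -0.06004746629561941
green 235 408 221 [(245, np.int64(222)), (260, np.int64(222)), (300, np.int64(221)), (350, np.int64(221)), (380, np.int64(222)), (400, np.int64(221))]
(array([ 0.57476216, -0.02983347,  0.34095489]), [array([-72.3, 482.5]), array([ -140.7, -1393.7])])
(array([ 0.56099458, -0.02810362,  0.33746269]), [array([ 89.2, 578.9]), array([  128.6, -2446.4])])
(array([ 0.58558976, -0.0424225 ,  0.29235106]), [array([ 155.9, -125.7]), array([-132.5,   58.1])])
(array([ 0.55178155, -0.03759202,  0.29868093]), [array([-223.8, -209. ]), array([175.9,  98.9])])
(array([ 0.56905862, -0.03685063,  0.17098489]), [array([-12.1,  -1.8]), array([11.1,  1.6])])
```

Run:
```python
from nest import *
Q=[]
for f,seed in(("w3",(340,90)),("w4",(340,150))):
    m=ld(f+".npz"); im=cv2.imread(f"pics/{f}.png"); h=cv2.cvtColor(im,cv2.COLOR_BGR2HSV)
    mk=(h[...,2]>85).astype(np.uint8); mk[:,:250]=0; mk[:,425:]=0
    if f=="w4": print(h[60:230:10,340,2],h[140,250:440:8,2])
    q=quad(mk,seed); Q.append((m,q)); print(q.round(1).tolist())
    P=plane(m,q,.0195); print(P.mean(0).round(4),[np.linalg.norm(P[i]-P[(i+1)%4]).round(4) for i in range(4)],"yaw",np.arctan2(*(P[1]+P[2]-P[0]-P[3])[[1,0]]),np.arctan2(*(P[0]+P[1]-P[2]-P[3])[[1,0]])-np.pi/2)
for k in range(4): print(tri([(m,q[k]) for m,q in Q]))
```

```text
area [  274    64   128    93 11501]
[[273.3, 64.0], [401.5, 64.0], [397.3, 155.0], [277.6, 155.0]]
[ 0.5799 -0.0264  0.0195] [np.float64(0.0941), np.float64(0.0652), np.float64(0.0928), np.float64(0.0652)] yaw -0.05742869477502179 -0.04714491620069672
[107 232 127  73  72  74  40  37 114 178 178 177 175 175 174 106  36] [ 60  61  51  36 114 113 113 113 114 114 113 113 115 115 115 116 194 193
 192  45  63  72 234 234]
area [ 280  133  122   86 9944]
[[279.5, 134.0], [401.1, 134.0], [395.2, 217.7], [281.5, 215.7]]
[ 0.5798 -0.0264  0.0195] [np.float64(0.0933), np.float64(0.0653), np.float64(0.0919), np.float64(0.0636)] yaw -0.06749054765208864 -0.07133655496629143
(array([0.53531876, 0.00832659, 0.02240532]), [array([ 0.7, -0. ]), array([-0.7,  0.1])])
(array([0.62791998, 0.00291901, 0.0227126 ]), [array([ 0.2, -0. ]), array([-0.2,  0. ])])
(array([ 0.62342242, -0.06147392,  0.02279808]), [array([-0.9,  0. ]), array([0.8, 0. ])])
(array([ 0.5309458 , -0.05647746,  0.01149362]), [array([-0.2,  0. ]), array([ 0.2, -0. ])])
```

Run:
```python
from nest import *
tc={"w3":(.564,-.121,.172),"w4":(.564,-.071,.172)}
for f in("w3","w4"):
    m=ld(f+".npz"); im=cv2.imread(f"pics/{f}.png"); h=cv2.cvtColor(im,cv2.COLOR_BGR2HSV)
    g=((h[...,0]>50)&(h[...,0]<95)&(h[...,1]>100)).astype(np.uint8); g[:215]=0; g[275:]=0; g[:,425:]=0;g[:,:225]=0
    y,x=np.nonzero(g)
    top=np.array([(c,y[x==c].min()) for c in range(242,402) if (x==c).any()]); lef=np.array([(x[y==r].min(),r) for r in range(228,265)]); rig=np.array([(x[y==r].max()+1,r) for r in range(226,240)])
    T=linefit(top);Lf=linefit(lef); R=linefit(rig); a,b=X(T,Lf),X(T,R)
    pts=np.array([a,b,lef[-1]]); print(f,pts.round(1).tolist(),rig[:,0])
    c,d=ray(m,pts); fw=d@m['R'][2]; 
    for z in (.128,.131,.134,.137):
        P=plane(m,pts,z)
        v=P[1]-P[0]; yaw=np.arctan2(v[1],v[0]); n=np.array([-np.sin(yaw),np.cos(yaw),0])
        C=(P[0]+P[1])/2-.031*n; w=P[0]-P[2]
        print(z,"len",np.linalg.norm(v).round(4),"yaw",yaw.round(4),"sideyaw",(np.arctan2(w[1],w[0])-np.pi/2).round(4),"C-TCP",(C-tc[f]).round(4))
```

```text
w3 [[236.6, 223.3], [407.0, 221.9], [240.0, 264.0]] [407 407 407 407 407 407 407 407 407 407 407 407 407 407]
0.128 len 0.0891 yaw -0.0487 sideyaw -0.0286 C-TCP [-0.0009  0.0003 -0.044 ]
0.131 len 0.0877 yaw -0.0487 sideyaw -0.0286 C-TCP [-0.0009  0.0009 -0.041 ]
0.134 len 0.0864 yaw -0.0487 sideyaw -0.0286 C-TCP [-0.0008  0.0015 -0.038 ]
0.137 len 0.085 yaw -0.0487 sideyaw -0.0286 C-TCP [-0.0008  0.0021 -0.035 ]
w4 [[236.3, 221.0], [410.0, 221.0], [240.0, 264.0]] [409 409 409 409 408 408 407 407 407 407 407 407 407 407]
0.128 len 0.091 yaw -0.0586 sideyaw -0.0277 C-TCP [ 0.0001  0.0001 -0.044 ]
0.131 len 0.0896 yaw -0.0586 sideyaw -0.0277 C-TCP [ 0.0001  0.0007 -0.041 ]
0.134 len 0.0883 yaw -0.0586 sideyaw -0.0277 C-TCP [ 0.0001  0.0013 -0.038 ]
0.137 len 0.0869 yaw -0.0586 sideyaw -0.0277 C-TCP [ 0.0002  0.0019 -0.035 ]
```

Request:
send_rows --pt "8 22 0 0 0 0" --pt "8 22 0 0 0 0" --pt "0 0 -25 0 0 0" --pt "0 0 -30 0 0 0" --pt "0 0 -25 0 0 0" --pt "0 0 -14 0 0 0" --pt "0 0 0 0 0 0" --pt "0 0 0 0 0 0"

```text
time: 5.93
tool_pos: [0.5798, -0.0273, 0.0767]
ee_rot: [-3.14, 0.0, 1.512]
wrist_force: [-0.6, -0.2, -1.6]
width: 0.0492
finger_force: 30.0
```

Run:
```python
from nest import *
o=sensors.get_obs(); print(o['time'],o['tool_pos'],o['ee_rot'],o['wrist_force'])
m2,im2=snap("wrist","w5"); np.savez("w5.npz",**m2)
snap("side","s5")
im=cv2.imread("pics/w5.png"); s=cv2.imread("pics/s5.png")
cv2.imwrite("pics/m5.png",np.hstack([cv2.resize(im[40:320,190:450],(520,560)),np.vstack([cv2.resize(s[255:345,300:410],(275,225)),np.zeros((335,275,3),np.uint8)])]))
```

```text
5.9333 [ 0.57976897 -0.02727954  0.07666645] [-3.13953462e+00  9.36465139e-05  1.51183806e+00] [-0.56625949 -0.17885526 -1.5958395 ]
```

View pics/m5.png

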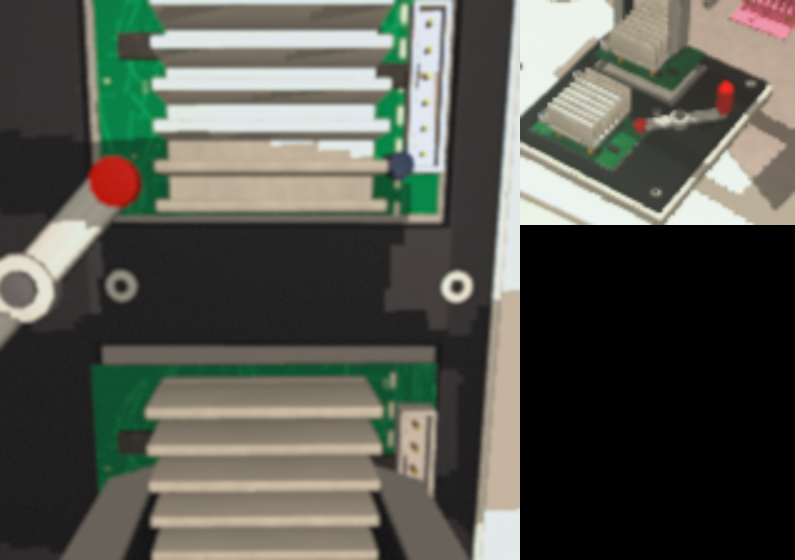

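Crop: the board hovers just above the pocket. The green edge spans 92..438 and the pocket rim strip 102..436 (crop pixels), with the connector at the right end. I'll measure the remaining offset.

Run:
```python
from nest import *
m=ld("w5.npz"); im=cv2.imread("pics/w5.png"); h=cv2.cvtColor(im,cv2.COLOR_BGR2HSV)
for r in (214,216,218): 
    v=h[r,:,2].astype(int); print(r,"rim",[ (c,v[c]) for c in list(range(236,246))+list(range(402,414))])
print("col",[(r,h[r,300,2],h[r,300,0]) for r in range(206,230)])
g=((h[...,0]>50)&(h[...,0]<95)&(h[...,1]>100))
for r in (224,226,230,240): x=np.nonzero(g[r,200:440])[0]+200; print("green",r,x.min(),x.max()+1)
```

```text
214 rim [(236, np.int64(32)), (237, np.int64(30)), (238, np.int64(27)), (239, np.int64(33)), (240, np.int64(52)), (241, np.int64(81)), (242, np.int64(100)), (243, np.int64(106)), (244, np.int64(105)), (245, np.int64(102)), (402, np.int64(104)), (403, np.int64(103)), (404, np.int64(104)), (405, np.int64(103)), (406, np.int64(96)), (407, np.int64(74)), (408, np.int64(45)), (409, np.int64(26)), (410, np.int64(26)), (411, np.int64(32)), (412, np.int64(36)), (413, np.int64(35))]
216 rim [(236, np.int64(29)), (237, np.int64(30)), (238, np.int64(30)), (239, np.int64(27)), (240, np.int64(55)), (241, np.int64(84)), (242, np.int64(105)), (243, np.int64(110)), (244, np.int64(108)), (245, np.int64(109)), (402, np.int64(111)), (403, np.int64(109)), (404, np.int64(110)), (405, np.int64(110)), (406, np.int64(97)), (407, np.int64(73)), (408, np.int64(42)), (409, np.int64(24)), (410, np.int64(28)), (411, np.int64(32)), (412, np.int64(34)), (413, np.int64(35))]
218 rim [(236, np.int64(31)), (237, np.int64(32)), (238, np.int64(28)), (239, np.int64(28)), (240, np.int64(50)), (241, np.int64(84)), (242, n
[... 562 characters left out ...]
.uint8(57), np.uint8(9)), (213, np.uint8(87), np.uint8(15)), (214, np.uint8(105), np.uint8(14)), (215, np.uint8(109), np.uint8(14)), (216, np.uint8(109), np.uint8(15)), (217, np.uint8(108), np.uint8(17)), (218, np.uint8(108), np.uint8(15)), (219, np.uint8(110), np.uint8(15)), (220, np.uint8(105), np.uint8(16)), (221, np.uint8(91), np.uint8(33)), (222, np.uint8(82), np.uint8(64)), (223, np.uint8(83), np.uint8(74)), (224, np.uint8(86), np.uint8(75)), (225, np.uint8(86), np.uint8(75)), (226, np.uint8(86), np.uint8(74)), (227, np.uint8(85), np.uint8(70)), (228, np.uint8(93), np.uint8(55)), (229, np.uint8(109), np.uint8(28))]
green 224 235 409
green 226 235 409
green 230 235 408
green 240 236 409
```

Run:
```python
from nest import *
m=ld("w5.npz")
print(plane(m,[[240.9,216],[407.5,216],[320,212.8]],.0195).round(4)); 
for z in(.031,.033,.035): print(plane(m,[[235,224],[409,224],[320,221.3]],z).round(4))
```

```text
[[0.5355 0.0075 0.0195]
 [0.6284 0.0021 0.0195]
 [0.5797 0.0067 0.0195]]
[[0.5345 0.0054 0.031 ]
 [0.6267 0.     0.031 ]
 [0.5797 0.0042 0.031 ]]
[[5.350e-01 5.700e-03 3.300e-02]
 [6.263e-01 4.000e-04 3.300e-02]
 [5.797e-01 4.600e-03 3.300e-02]]
[[0.5355 0.0061 0.035 ]
 [0.6259 0.0009 0.035 ]
 [0.5797 0.005  0.035 ]]
```

Request:
send_rows --pt "1 0 0 0 0 0" --pt "0 0 -5 0 0 0" --pt "0 0 -5 0 0 0" --pt "0 0 -3 0 0 0" --pt "0 0 -2 0 0 0" --pt "0 0 0 0 0 0"

```text
time: 6.53
tool_pos: [0.5807, -0.0264, 0.0616]
ee_rot: [-3.14, -0.0, 1.513]
wrist_force: [-0.6, 0.6, -1.6]
width: 0.0498
finger_force: 30.0
```

Request:
send_rows --pt "0 0 -1 0 0 0" --pt "0 0 -1 0 0 0" --pt "0 0 0 0 0 0" --pt "0 0 0 0 0 0"

```text
time: 6.87
tool_pos: [0.5815, -0.0265, 0.0611]
ee_rot: [3.141, -0.0, 1.513]
wrist_force: [-2.4, 1.2, 0.8]
width: 0.0493
finger_force: 30.0
```

Slight contact; one or two more mm.

Request:
send_rows --pt "0 0 -1 0 0 0" --pt "0 0 0 0 0 0" --pt "0 0 0 0 0 0"

```text
time: 7.12
tool_pos: [0.5815, -0.0265, 0.061]
ee_rot: [3.141, 0.0, 1.513]
wrist_force: [-3.8, 1.3, 5.9]
width: 0.0496
finger_force: 30.0
```

Request:
send_rows --pt "0 0 -1 0 0 0" --pt "0 0 0 0 0 0" --pt "0 0 0 0 0 0"

```text
time: 7.37
tool_pos: [0.5815, -0.0265, 0.061]
ee_rot: [3.14, 0.0, 1.513]
wrist_force: [-4.6, 1.0, 9.8]
width: 0.0491
finger_force: 30.0
```

Run:
```python
from nest import *
o=sensors.get_obs(); print(o['time'],o['tool_pos'],o['ee_rot'],o['wrist_force'],o['wrist_torque'])
m,_=snap("wrist","w6"); np.savez("w6.npz",**m); im=cv2.imread("pics/w6.png"); h=cv2.cvtColor(im,cv2.COLOR_BGR2HSV)
print("col",[(r,h[r,300,2],h[r,300,0]) for r in range(205,235)])
g=((h[...,0]>50)&(h[...,0]<95)&(h[...,1]>100))
for r in (226,230,240): x=np.nonzero(g[r,200:440])[0]+200; print("green",r,x.min(),x.max()+1,h[r,220:245,2],h[r,400:425,2])
```

```text
7.3667 [ 0.58146885 -0.02652481  0.06097826] [3.14039175e+00 1.01021265e-04 1.51290172e+00] [-4.55702612  1.03180046  9.84434921] [0.09823276 0.72754067 0.02965445]
col [(205, np.uint8(32), np.uint8(0)), (206, np.uint8(34), np.uint8(165)), (207, np.uint8(34), np.uint8(170)), (208, np.uint8(33), np.uint8(0)), (209, np.uint8(34), np.uint8(120)), (210, np.uint8(35), np.uint8(150)), (211, np.uint8(34), np.uint8(135)), (212, np.uint8(36), np.uint8(170)), (213, np.uint8(36), np.uint8(120)), (214, np.uint8(34), np.uint8(135)), (215, np.uint8(34), np.uint8(30)), (216, np.uint8(34), np.uint8(150)), (217, np.uint8(29), np.uint8(120)), (218, np.uint8(33), np.uint8(20)), (219, np.uint8(60), np.uint8(10)), (220, np.uint8(82), np.uint8(18)), (221, np.uint8(89), np.uint8(42)), (222, np.uint8(86), np.uint8(62)), (223, np.uint8(85), np.uint8(72)), (224, np.uint8(85), np.uint8(75)), (225, np.uint8(85), np.uint8(75)), (226, np.uint8(85), np.uint8(75)), (227, np.uint8(86), np.uint8(70)), (228, np.uint8(93), np.uint8(55)), (229, np.uint8(106), np.uint8(30)), (230, np.uint8(123), np.uint8(19)), (231, np.uint8(119), np.uint8(17)), (232, np.uint8(113), np.uint8(18)), (233, np.uint8(114), np.uint8(17)), (234, np.uint8(118), np.uint8(17))]
green 226 237 407 [ 36  32  35  36  35  34  30  30  27  26  34  61  90 105 105  94  86  82
  80  81  82  81  80  81  82] [94 91 92 96 96 90 90 94 93 83 60 33 27 28 27 34 36 35 36 32 34 35 33 34
 35]
green 230 237 407 [ 33  33  31  33  32  33  31  30  31  26  32  53  86 105 107  96  88  82
  82  82  82  81  82  82  82] [ 93  91  89  92  92  88  90  99 102  89  58  31  23  31  31  33  35  33
  33  35  34  33  32  34  34]
green 240 238 406 [ 34  32  33  34  33  32  33  31  28  27  28  38  68  95 106 105  94  85
  81  80  81  81  80  80  81] [ 94  87  85  85  86  95 124 144 137 102  55  34  40  49  56  54  50  52
  53  53  52  54  53  54  51]
```

Request:
send_rows --pt "0 0 1 0 0 0" --pt "0 0 0 0 0 0" --pt "0 0 0 0 0 0" --pt "0 0 0 0 0 0" --grip 62

```text
time: 7.75
tool_pos: [0.5813, -0.0266, 0.0592]
ee_rot: [3.142, 0.0, 1.513]
wrist_force: [-0.2, 0.1, -0.1]
width: 0.0621
finger_force: 0.0
```

Request:
send_rows --pt "0 0 10 0 0 0" --pt "0 0 25 0 0 0" --pt "0 0 30 0 0 0" --pt "0 0 35 0 0 0" --pt "0 -20 10 0 0 0" --pt "0 -20 0 0 0 0" --pt "0 0 0 0 0 0" --pt "0 0 0 0 0 0"

```text
time: 8.42
tool_pos: [0.5813, -0.0671, 0.17]
ee_rot: [3.141, -0.0, 1.511]
wrist_force: [-0.3, 0.4, 0.1]
width: 0.0624
finger_force: 0.0
```

Run:
```python
from nest import *
o=sensors.get_obs(); print(o['time'],o['tool_pos'],o['ee_rot'],o['wrist_force'])
m,_=snap("wrist","w7"); np.savez("w7.npz",**m)
```

```text
8.4167 [ 0.58133726 -0.06709259  0.17000689] [ 3.14098962e+00 -3.41301606e-04  1.51120657e+00] [-0.27107711  0.40445369  0.11749769]
```

View pics/w7.png

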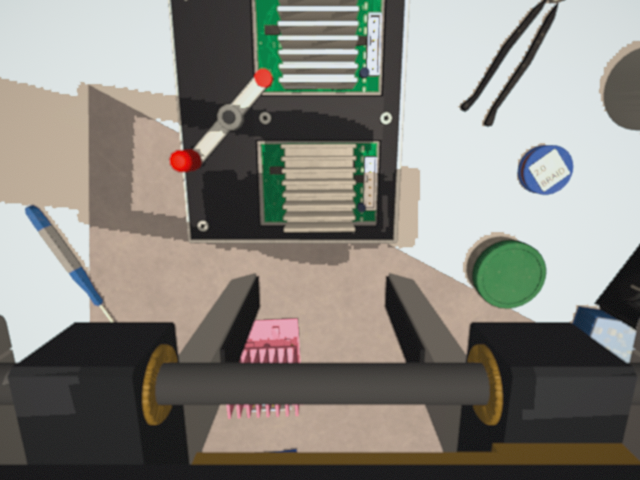

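The fresh board sits in the right pocket with the rim visible all round (260..380, 142..224). The knob is at (182,160), the pivot at (230,117) and the nose at (264,77).

Run:
```python
from nest import *
K_=[];N_=[]
for f in("w3","w4","w7"):
    m=ld(f+".npz"); im=cv2.imread(f"pics/{f}.png"); h=cv2.cvtColor(im,cv2.COLOR_BGR2HSV)
    r=(((h[...,0]<6)|(h[...,0]>174))&(h[...,1]>180)&(h[...,2]>90)).astype(np.uint8)
    n,l,s,c=cv2.connectedComponentsWithStats(r); 
    for i in range(1,n):
        if s[i,4]>80:
            print(f,s[i],c[i].round(1),plane(m,c[i],.055).round(4),plane(m,c[i],.028).round(4))
m=ld("w7.npz"); print("pivot",plane(m,(230,117),.03))
# finished-board pocket rim + sink
im=cv2.imread("pics/w7.png"); 
for nm,box in (("fresh",(262,140,362,232)),("fin",(265,0,362,92))):
    c,b=sink(im,box); P=plane(m,b,.059); print(nm,b.round(1).tolist(),P.mean(0).round(4),"yaw",np.arctan2(*(P[1]+P[2]-P[0]-P[3])[[1,0]]),[np.linalg.norm(P[i]-P[(i+1)%4]).round(4) for i in range(4)])
h=cv2.cvtColor(im,cv2.COLOR_BGR2HSV)
for r in (160,190,210): print(r,h[r,250:285,2],h[r,365:395,2])
```

```text
w3 [185  62  31  28 594] [199.6  75.9] [[ 0.4895 -0.0023  0.055 ]] [[0.4817 0.0024 0.028 ]]
w4 [278  61  17  18 212] [286.7  69. ] [[0.5474 0.0478 0.055 ]] [[0.5454 0.0527 0.028 ]]
w4 [195 141  28  23 495] [208.4 151.5] [[ 0.4896 -0.0013  0.055 ]] [[ 0.4818 -0.0014  0.028 ]]
w7 [254  70  18  17 222] [263.1  77.6] [[0.5489 0.0482 0.055 ]] [[0.5454 0.0526 0.028 ]]
w7 [170 150  31  22 527] [184.7 160.3] [[ 0.4902 -0.0012  0.055 ]] [[ 0.4807 -0.0018  0.028 ]]
pivot [[0.51892946 0.027039   0.03      ]]
fresh [[281.0, 143.0], [356.0, 143.0], [356.0, 231.0], [281.0, 231.0]] [ 0.5807 -0.0253  0.059 ] yaw -0.05921825700446309 [np.float64(0.0502), np.float64(0.0603), np.float64(0.053), np.float64(0.0603)]
fin [[277.0, 0.0], [358.0, 0.0], [358.0, 87.0], [277.0, 87.0]] [0.5856 0.0648 0.059 ] yaw -0.058937809109877705 [np.float64(0.0498), np.float64(0.0501), np.float64(0.0524), np.float64(0.0501)]
160 [ 61  60  60  60  61  52  47  84 145 182 182 157 136 114  92  83  81  83
  84  86  87  88  86  91  92  88  86  83  83  84  89 108 130 148 161] [204 234 237 239 239 239 240 240 232 212 207 207 186 135  75  47  57  65
  65  65  65  65  65  65  66  65  66  66  65  62]
190 [ 35  33  33  31  34  34  32  29  46  74  99 105  98  93  90  86  83  82
  82  83  82  82  84  88  88  88  89  92  95  92  88  83  81  83  85] [190 206 208 207 206 207 208 199 176 159 158 140  94  47  28  31  37  34
  35  35  37  34  36  33  35  35  37  34  35  47]
210 [ 32  36  32  31  32  33  32  30  31  51  83 104 107  99  93  87  84  82
  85  87  88  88  84  84  85  85  84  84  86  85  88  90  90  87  88] [ 76  98 111 114 115 113 111 111 110 112 103  81  49  32  28  34  41  52
  62  67  66  64  51  41  35  34  35  29  46  89]
```

Request:
send_rows --pt "-30 22 0 0 0 0" --pt "-30 22 0 0 0 0" --pt "-30 21 0 0 0 0" --pt "0 0 -25 0 0 0" --pt "0 0 -25 0 0 0" --pt "0 0 0 0 0 0" --pt "0 0 0 0 0 0" --grip 42

```text
time: 9.05
tool_pos: [0.4897, -0.0006, 0.1179]
ee_rot: [-3.137, -0.001, 1.514]
wrist_force: [0.6, -0.2, 0.3]
width: 0.0421
finger_force: 0.0
```

Request:
send_rows --pt "0 0 -25 0 0 0" --pt "0 0 -20 0 0 0" --pt "0 0 -17 0 0 0" --pt "0 0 0 0 0 0" --pt "0 0 0 0 0 0"

```text
time: 9.47
tool_pos: [0.4917, -0.0015, 0.058]
ee_rot: [-3.141, -0.0, 1.513]
wrist_force: [-0.1, 0.1, 0.2]
width: 0.0423
finger_force: 0.0
```

Request:
send_rows --pt "0 0 0 0 0 0" --pt "0 0 0 0 0 0" --pt "0 0 0 0 0 0" --pt "0 0 0 0 0 0" --pt "0 0 0 0 0 0" --pt "0 0 0 0 0 0" --grip 8

```text
time: 9.97
tool_pos: [0.4899, -0.0024, 0.0583]
ee_rot: [-3.139, 0.002, 1.513]
wrist_force: [-5.6, -1.2, 4.4]
width: 0.0153
finger_force: 30.0
```

Request:
send_rows --pt "-6 7 0 0 0 0" --pt "-4 8 0 0 0 0" --pt "-2.5 9 0 0 0 0" --pt "-0.5 9 0 0 0 0" --pt "1.5 9 0 0 0 0" --pt "3.5 8.5 0 0 0 0" --pt "5 7.5 0 0 0 0"

```text
time: 10.55
tool_pos: [0.483, 0.0573, 0.0579]
ee_rot: [-3.129, -0.001, 1.512]
wrist_force: [-15.8, 3.0, 14.1]
width: 0.0136
finger_force: 29.8
```

Request:
send_rows --pt "6.5 6 0 0 0 0" --pt "2 1.5 0 0 0 0" --pt "0 0 0 0 0 0" --pt "0 0 0 0 0 0"

```text
time: 10.88
tool_pos: [0.4902, 0.0699, 0.0568]
ee_rot: [-3.125, -0.011, 1.513]
wrist_force: [-15.3, 14.2, 8.9]
width: 0.008
finger_force: 10.6
```

Run:
```python
from nest import *
m,_=snap("wrist","w8"); np.savez("w8.npz",**m)
t,_=snap("top","t8")
a=cv2.imread("pics/w8.png"); b=cv2.imread("pics/t8.png")
cv2.imwrite("pics/m8.png",np.hstack([cv2.resize(a[150:450,150:500],(466,400)),cv2.resize(b[215:300,245:345],(330,400))[:,:330]]))
```

```text
(no output)
```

View pics/m8.png

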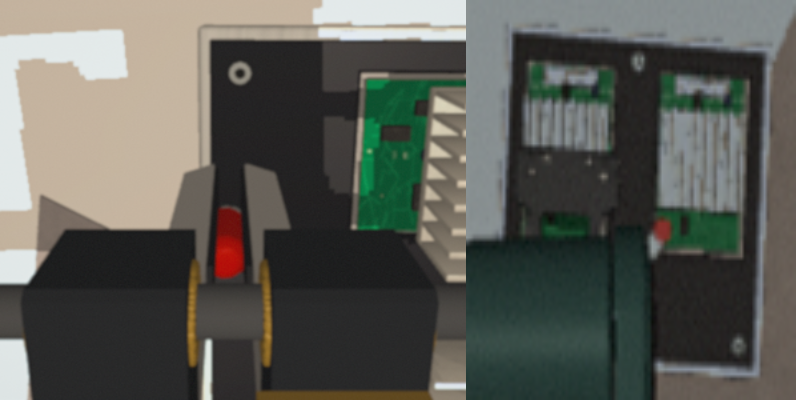

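The knob has slipped to the -y edge of the pads, and the nose is already over the near corner of the right board. I'll open, lift and measure.

Request:
send_rows --pt "0 0 0 0 0 0" --pt "0 0 0 0 0 0" --pt "0 0 0 0 0 0" --pt "0 0 20 0 0 0" --pt "0 -20 30 0 0 0" --pt "0 -30 30 0 0 0" --pt "0 -20 30 0 0 0" --pt "0 0 0 0 0 0" --grip 42

```text
time: 11.65
tool_pos: [0.5007, -0.0089, 0.1749]
ee_rot: [3.127, 0.003, 1.509]
wrist_force: [0.8, 0.7, 1.4]
width: 0.0421
finger_force: 0.0
```

Run:
```python
from nest import *
o=sensors.get_obs(); print(o['time'],o['tool_pos'],o['ee_rot'],o['wrist_force'])
m,_=snap("wrist","w9"); np.savez("w9.npz",**m)
im=cv2.imread("pics/w9.png"); h=cv2.cvtColor(im,cv2.COLOR_BGR2HSV)
r=(((h[...,0]<6)|(h[...,0]>174))&(h[...,1]>180)&(h[...,2]>90)).astype(np.uint8)
n,l,s,c=cv2.connectedComponentsWithStats(r); 
for i in range(1,n):
    if s[i,4]>40: print(s[i],c[i].round(1),plane(m,c[i],.055).round(4),plane(m,c[i],.028).round(4))
```

```text
11.65 [ 0.50071556 -0.00885406  0.17487722] [3.12703188e+00 2.62713984e-03 1.50933814e+00] [0.83172057 0.65157959 1.44264332]
[283 148  20  23 353] [292.7 158.9] [[0.485 0.053 0.055]] [[0.4834 0.052  0.028 ]]
[372 206  14  16 162] [378.7 214. ] [[0.544  0.0102 0.055 ]] [[0.5481 0.0051 0.028 ]]
```

Lever is about 0.26 rad short (knob at (0.485,0.053)). I'll push it the rest of the way with closed fingers from the -y side.

Request:
send_rows --pt "-4 18 0 0 0 0" --pt "-4 18 0 0 0 0" --pt "0 0 -30 0 0 0" --pt "0 0 -20 0 0 0" --pt "0 0 0 0 0 0" --pt "0 0 0 0 0 0" --grip 0

```text
time: 12.2
tool_pos: [0.4872, 0.0312, 0.115]
ee_rot: [-3.137, -0.0, 1.514]
wrist_force: [0.2, -0.8, 0.6]
width: 0.0057
finger_force: 0.0
```

Request:
send_rows --pt "0 0 -20 0 0 0" --pt "0 0 -20 0 0 0" --pt "0 0 -20 0 0 0" --pt "0 0 0 0 0 0" --pt "0 0 0 0 0 0"

```text
time: 12.62
tool_pos: [0.4888, 0.0306, 0.0573]
ee_rot: [-3.141, -0.0, 1.513]
wrist_force: [0.8, 0.1, 0.7]
width: 0.0007
finger_force: 0.0
```

Request:
send_rows --pt "0 5 0 0 0 0" --pt "1 4 0 0 0 0" --pt "2 3 0 0 0 0" --pt "2 3 0 0 0 0" --pt "1 2 0 0 0 0" --pt "0 0 0 0 0 0" --pt "0 0 0 0 0 0"

```text
time: 13.2
tool_pos: [0.4961, 0.0437, 0.059]
ee_rot: [3.138, 0.009, 1.513]
wrist_force: [-0.5, -10.7, 0.6]
width: 0.0002
finger_force: 5.7
```

Request:
send_rows --pt "0 1 0 0 0 0" --pt "0 1 0 0 0 0" --pt "0 0 0 0 0 0" --pt "0 0 0 0 0 0"

```text
time: 13.53
tool_pos: [0.4961, 0.0439, 0.059]
ee_rot: [3.138, 0.012, 1.513]
wrist_force: [-0.1, -15.7, 0.5]
width: 0.0006
finger_force: 7.8
```

Request:
send_rows --pt "0 -5 0 0 0 0" --pt "0 -5 10 0 0 0" --pt "0 -10 30 0 0 0" --pt "0 -15 30 0 0 0" --pt "10 -25 40 0 0 0" --pt "0 0 0 0 0 0" --pt "0 0 0 0 0 0" --pt "0 0 0 0 0 0"

```text
time: 14.2
tool_pos: [0.5036, -0.0066, 0.1623]
ee_rot: [3.14, -0.001, 1.513]
wrist_force: [-0.4, 0.0, -0.3]
width: 0.0008
finger_force: 0.0
```

Run:
```python
from nest import *
o=sensors.get_obs(); print(o['time'],o['tool_pos'],o['ee_rot'],o['wrist_force'])
m,_=snap("wrist","w10"); np.savez("w10.npz",**m); snap("side","s10"); snap("top","t10")
im=cv2.imread("pics/w10.png"); h=cv2.cvtColor(im,cv2.COLOR_BGR2HSV)
r=(((h[...,0]<6)|(h[...,0]>174))&(h[...,1]>180)&(h[...,2]>90)).astype(np.uint8)
n,l,s,c=cv2.connectedComponentsWithStats(r); 
for i in range(1,n):
    if s[i,4]>40: print(s[i],c[i].round(1),plane(m,c[i],.055).round(4),plane(m,c[i],.028).round(4))
```

```text
14.2 [ 0.50355067 -0.00657856  0.16233999] [ 3.14030587e+00 -9.87340004e-04  1.51287688e+00] [-0.43527549  0.02112643 -0.26390454]
[290 139  24  24 430] [301.1 150. ] [[0.4929 0.0616 0.055 ]] [[0.4915 0.0613 0.028 ]]
[363 224  15  15 168] [370.3 231.7] [[0.5372 0.0035 0.055 ]] [[ 0.5404 -0.0028  0.028 ]]
```

View pics/w10.png

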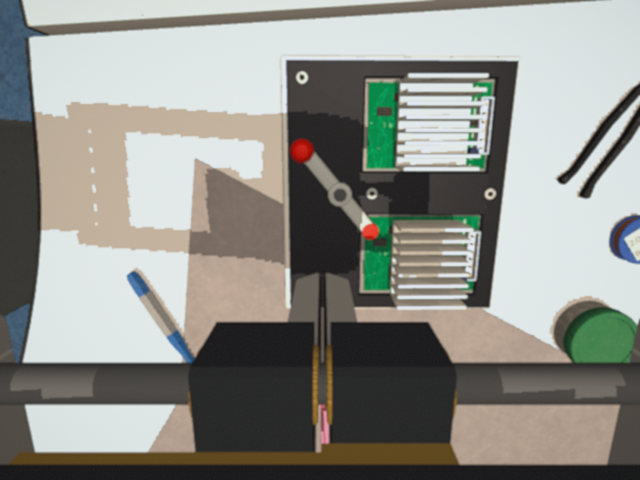

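The knob is at (301,150), i.e. (0.493,0.0616), which matches the stop, and the nose lies over the right board at (370,231). Next I'll measure the finished board and look at the inspection camera.

Request:
send_rows --pt "16 30 12 0 0 0" --pt "15 32 10 0 0 0" --pt "15 32 10 0 0 0" --pt "15 32 10 0 0 0" --pt "15 32 10 0 0 0" --pt "0 0 0 0 0 0" --pt "0 0 0 0 0 0" --grip 62

```text
time: 14.93
tool_pos: [0.5791, 0.1529, 0.2122]
ee_rot: [-3.139, 0.001, 1.517]
wrist_force: [-0.0, -0.0, 0.5]
width: 0.0436
finger_force: 0.0
```

Run:
```python
from nest import *
o=sensors.get_obs(); print(o['time'],o['tool_pos'],o['ee_rot'])
m,_=snap("wrist","w11"); np.savez("w11.npz",**m)
for f,box in (("w10",(385,66,498,174)),):
    mm=ld(f+".npz"); c,b=sink(cv2.imread(f"pics/{f}.png"),box); P=plane(mm,b,.059); print(b.round(1).tolist(),P.mean(0).round(4),"yaw",np.arctan2(*(P[1]+P[2]-P[0]-P[3])[[1,0]]),[np.linalg.norm(P[i]-P[(i+1)%4]).round(4) for i in range(4)])
    im=cv2.imread(f"pics/{f}.png");h=cv2.cvtColor(im,cv2.COLOR_BGR2HSV)
    print(h[120,355:375,2],h[120,480:505,2],h[160:180,420,2],h[62:85,375,2])
```

```text
14.9333 [0.57909231 0.15291223 0.21217601] [-3.13940942e+00  5.61725735e-04  1.51661870e+00]
[[385.0, 73.0], [494.0, 73.0], [494.0, 171.0], [385.0, 171.0]] [0.5831 0.0731 0.059 ] yaw -0.05727428478558264 [np.float64(0.068), np.float64(0.0606), np.float64(0.0721), np.float64(0.0603)]
[ 47  46  46  58  66  71  68  59  76 129 174 185 159 141 138 138 138 137
 136 136] [210 200 192 212 221 218 183 132  99 126 189 193 137  68  45  51  55  56
  54  54  54  54  53  55  53] [234 235 233 222 183 152 160 212 239 239 212 131  55  30  32  36  37  36
  37  35] [ 72  70  73  73  73  74  72  74  74  73  72  73  72  61  46  62 115 162
 182 163 144 136 134]
```

View pics/w11.png

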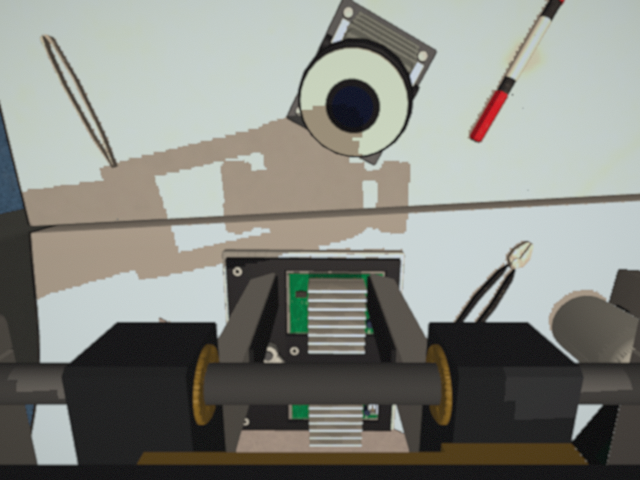

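Wrist view: ring light ellipse centred near (355,98), lens at (352,105), foot corners at about (347,0), (437,50) and (290,118). The camera's long foot axis therefore sits near 60° yaw. The rest I'll do numerically.

```bash
cat > ring.py <<'E'
from nest import *
def ell(im,lens,dark):
    g=cv2.cvtColor(im,cv2.COLOR_BGR2GRAY); k=4
    x0,y0=max(0,int(lens[0]-75)),max(0,int(lens[1]-75)); g=cv2.resize(g[y0:y0+150,x0:x0+150],None,fx=k,fy=k,interpolation=cv2.INTER_CUBIC)
    out={}; b=(g>dark).astype(np.uint8); sc=lambda e:((np.array(e[0])+.5)/k-.5+[x0,y0],np.array(e[1])/k,e[2])
    s=(int((lens[0]-x0)*k),int((lens[1]-y0)*k))
    l=cv2.connectedComponents(1-b)[1]; c=max(cv2.findContours((l==l[s[1],s[0]]).astype(np.uint8),0,cv2.CHAIN_APPROX_NONE)[0],key=len)
    inn=sc(cv2.fitEllipse(c)); u=s[0]
    ys=np.nonzero(b[:s[1],s[0]])[0]; seed=(s[0],ys.max()-6)
    l=cv2.connectedComponents(b)[1]; m=(l==l[seed[1],seed[0]]).astype(np.uint8); c=max(cv2.findContours(m,0,cv2.CHAIN_APPROX_NONE)[0],key=len); c=cv2.convexHull(c)
    return inn,sc(cv2.fitEllipseDirect(c)),cv2.boundingRect(c)
E
python3 - <<'E'
from ring import *
for f,l,ds in(("w11",(352,105),(60,80,100)),("top0",(296-100,195+43),(60,80,100)),("side0",(274,317),(60,80,100,120))):
    im=cv2.imread(f"pics/{f}.png")
    for d in ds:
        try: i,o,b=ell(im,l,d); print(f,d,"inner",i[0].round(1),i[1].round(1),round(i[2]),"outer",o[0].round(1),o[1].round(1),round(o[2]),b)
        except Exception as e: print(f,d,e)
E
```

```text
w11 60 OpenCV(4.12.0) /io/opencv/modules/imgproc/src/shapedescr.cpp:723: error: (-201:Incorrect size of input array) There should be at least 5 points to fit the ellipse in function 'fitEllipseDirect'

w11 80 OpenCV(4.12.0) /io/opencv/modules/imgproc/src/shapedescr.cpp:723: error: (-201:Incorrect size of input array) There should be at least 5 points to fit the ellipse in function 'fitEllipseDirect'

w11 100 inner [352.1 105.8] [53.  54.3] 145 outer [353.9 101.2] [106.1 110.6] 138 (92, 70, 434, 434)
top0 60 inner [195.9 237.9] [12.9 13.4] 54 outer [181.  227.1] [136.2 256.1] 178 (0, 0, 483, 600)
top0 80 inner [196. 238.] [13.4 14. ] 56 outer [195.8 237.8] [27.1 28.2] 58 (246, 247, 110, 109)
top0 100 inner [196. 238.] [13.9 14.5] 55 outer [195.8 237.8] [26.6 27.7] 57 (247, 248, 108, 107)
side0 60 OpenCV(4.12.0) /io/opencv/modules/imgproc/src/shapedescr.cpp:723: error: (-201:Incorrect size of input array) There should be at least 5 points to fit the ellipse in function 'fitEllipseDirect'

side0 80 OpenCV(4.12.0) /io/opencv/modules/imgproc/src/shapedescr.cpp:723: error: (-201:Incorrect size of input array) There should be at least 5 points to fit the ellipse in function 'fitEllipseDirect'

side0 100 OpenCV(4.12.0) /io/opencv/modules/imgproc/src/shapedescr.cpp:723: error: (-201:Incorrect size of input array) There should be at least 5 points to fit the ellipse in function 'fitEllipseDirect'

side0 120 inner [274.6 315.5] [ 7.7 15.3] 116 outer [283.  318.9] [164.8 312.5] 87 (0, 0, 600, 600)
```

Run:
```python
from ring import *
w=ld("w11.npz");t=cam("top");s=cam("side")
print("outer w+t",tri([(w,(353.9,101.2)),(t,(195.8,237.8))]))
print("inner all",tri([(w,(352.1,105.8)),(t,(196,238)),(s,(274.6,315.5))]))
print("inner w+s",tri([(w,(352.1,105.8)),(s,(274.6,315.5))]))
print("inner t+s",tri([(t,(196,238)),(s,(274.6,315.5))]))
# foot edges, from wrist view: dark foot against white bench
im=cv2.imread("pics/w11.png"); g=cv2.cvtColor(im,cv2.COLOR_BGR2GRAY)
def edge(p,q,n=60):
    p,q=np.array(p,float),np.array(q,float); u=(q-p)/np.linalg.norm(q-p); nrm=np.array([-u[1],u[0]]); out=[]
    for a in np.linspace(.08,.92,n):
        c=p+a*(q-p); tt=np.arange(-8,8.1,.5); S=cv2.remap(g,(c[0]+tt*nrm[0]).astype(np.float32)[None],(c[1]+tt*nrm[1]).astype(np.float32)[None],1)[0].astype(float)
        d=np.diff(S); k=np.argmax(abs(d)); 
        if abs(d[k])>15: out.append(c+nrm*(tt[k]+.25))
    out=np.array(out); vx,vy,x,y=cv2.fitLine(out.astype(np.float32),cv2.DIST_HUBER,0,.01,.01).ravel(); r=abs((out-[x,y])@[-vy,vx])
    a,b=np.array([x,y])-30*np.array([vx,vy]),np.array([x,y])+30*np.array([vx,vy]); P=plane(w,[a,b],.006); v=P[1]-P[0]
    print(p,q,len(out),"res",np.median(r).round(2),"yaw deg",np.degrees(np.arctan2(v[1],v[0])).round(2))
edge((347,0),(437,50)); edge((437,50),(413,92)); edge((340,8),(318,52)); edge((437,50),(372,162)); edge((305,90),(290,118))
```

```text
outer w+t (array([0.60272389, 0.24836782, 0.11615111]), [array([-0.2,  0. ]), array([-0. , -0.1])])
inner all (array([0.60068006, 0.24430631, 0.13359991]), [array([ 0.6, -0.1]), array([-0. ,  0.1]), array([0.1, 0. ])])
inner w+s (array([0.60055427, 0.2443968 , 0.13376775]), [array([ 0.4, -0.3]), array([0.2, 0. ])])
inner t+s (array([0.6009028 , 0.24429982, 0.1334909 ]), [array([-0., -0.]), array([0., 0.])])
[347.   0.] [437.  50.] 60 res 0.19 yaw deg -30.58
[437.  50.] [413.  92.] 60 res 0.13 yaw deg 59.51
[340.   8.] [318.  52.] 60 res 0.26 yaw deg 60.02
[437.  50.] [372. 162.] 60 res 0.84 yaw deg 62.86
[305.  90.] [290. 118.] 60 res 1.7 yaw deg 51.52
```

Run:
```python
from nest import *
m=ld("w10.npz"); im=cv2.imread("pics/w10.png"); h=cv2.cvtColor(im,cv2.COLOR_BGR2HSV)
P=plane(m,[(363.8,120),(492.6,120),(420,171.2),(375,77.8)],.0195); print(P.round(4))
a=-.0585; ux,uy=np.array([np.cos(a),np.sin(a),0]),np.array([-np.sin(a),np.cos(a),0])
print("cx",((P[0]+P[1])/2@ux).round(4),"cy",((P[2]+P[3])/2@uy).round(4),"size",(P[1]-P[0])@ux,(P[3]-P[2])@uy)
C=ux*((P[0]+P[1])/2@ux)+uy*((P[2]+P[3])/2@uy); print("left pocket",C, "right+ sep",(C[:2]-[.581,-.0265])@ux[:2],(C[:2]-[.581,-.0265])@uy[:2])
# heatsink ends (top z=.059): green/fin boundaries
for r in (90,110,130,150): print(r,h[r,385:405,1],h[r,385:405,2])
for c in (420,450): print(c,h[66:84,c,2])
print(plane(m,[(420,74),(450,74)],.059).round(4))
```

```text
[[0.5388 0.08   0.0195]
 [0.6339 0.0746 0.0195]
 [0.5805 0.0403 0.0195]
 [0.5478 0.1086 0.0195]]
cx 0.5809 cy 0.1073 size 0.09522544165869197 0.06631561071677047
left pocket [0.5861377  0.07316217 0.        ] right+ sep -0.0006980056335333914 0.0997920685489251
90 [235 237 233 237 237 236 237 237 236 238 208 227 161  71  32  33  31  27
  23  16] [155 156 152 144 139 136 138 139 136 122 103  91  87  90 118 171 198 198
 181 161]
110 [ 46  53  50  54  49  52  69 146 208 234 228 183  77  15  12  10  11  11
  10  11] [ 77  77  76  75  73  73  85 115 131 119  94  85  93 133 198 233 237 235
 235 235]
130 [237 236 236 236 238 238 237 235 218 217 185 103  51  47  49  45  45  44
  48  38] [139 135 135 134 134 136 131 115  97  88  88  89  95 115 125 124 120 115
 112 127]
150 [233 238 237 236 236 236 236 231 212 115  39  14   9   4   6   3   3   5
   3   5] [152 146 138 135 135 137 133 119  89  62  66 124 191 227 228 223 221 221
 221 222]
420 [ 67  67  67  67  64  68 108 187 236 240 233 197 142 113 106 104 124 187]
450 [ 62  61  64  64  60  63 106 184 231 236 229 193 135 110 109 106 124 184]
[[0.5704 0.1034 0.059 ]
 [0.5891 0.1023 0.059 ]]
```

Request:
send_rows --pt "3 -27 -10 0 0 0" --pt "2 -27 -20 0 0 0" --pt "2 -26 -30 0 0 0" --pt "0 0 -30 0 0 0" --pt "0 0 0 0 0 0" --pt "0 0 0 0 0 0" --pt "0 0 0 0 0 0"

```text
time: 15.57
tool_pos: [0.5865, 0.0707, 0.1247]
ee_rot: [3.14, -0.0, 1.512]
wrist_force: [0.1, -0.1, -0.1]
width: 0.0623
finger_force: 0.0
```

Request:
send_rows --pt "0 0 0 0 0 0"

```text
time: 15.65
tool_pos: [0.5875, 0.0712, 0.1262]
ee_rot: [3.137, -0.0, 1.513]
wrist_force: [-0.4, -0.4, 1.3]
width: 0.0622
finger_force: 0.0
```

Request:
send_rows --pt "0 0 0 0 0 0"

```text
time: 15.73
tool_pos: [0.5877, 0.0714, 0.1262]
ee_rot: [3.137, -0.0, 1.514]
wrist_force: [-0.2, -0.4, 0.1]
width: 0.062
finger_force: 0.0
```

Request:
send_rows --pt "-1 2 -15 0 0 0" --pt "0 0 -20 0 0 0" --pt "0 0 -20 0 0 0" --pt "0 0 -12 0 0 0" --pt "0 0 0 0 0 0" --pt "0 0 0 0 0 0"

```text
time: 16.23
tool_pos: [0.5855, 0.0732, 0.0568]
ee_rot: [-3.142, 0.0, 1.513]
wrist_force: [0.9, -0.2, 0.2]
width: 0.0618
finger_force: 0.0
```

Request:
send_rows --pt "0 0 0 0 0 0" --pt "0 0 0 0 0 0" --pt "0 0 0 0 0 0" --pt "0 0 0 0 0 0" --pt "0 0 0 0 0 0" --pt "0 0 0 0 0 0" --grip 40

```text
time: 16.73
tool_pos: [0.5867, 0.073, 0.0584]
ee_rot: [3.138, -0.0, 1.513]
wrist_force: [-0.0, 0.8, 4.9]
width: 0.0499
finger_force: 30.0
```

Request:
send_rows --pt "0 0 4 0 0 0" --pt "0 0 8 0 0 0" --pt "0 0 15 0 0 0" --pt "0 0 25 0 0 0" --pt "0 0 25 0 0 0" --pt "0 0 20 0 0 0" --pt "0 0 0 0 0 0" --pt "0 0 0 0 0 0"

```text
time: 17.4
tool_pos: [0.5857, 0.0728, 0.1543]
ee_rot: [3.14, -0.0, 1.513]
wrist_force: [-0.3, -0.2, -1.9]
width: 0.0495
finger_force: 30.0
```

Request:
send_rows --pt "0 0 0 0 0 0" --pt "0 0 0 0 0 0"

```text
time: 17.57
tool_pos: [0.584, 0.0728, 0.1509]
ee_rot: [-3.137, 0.0, 1.513]
wrist_force: [-1.3, -0.1, -3.1]
width: 0.0498
finger_force: 30.0
```

```bash
cat > held.py <<'E'
from nest import *
def held(f):
    m=ld(f+".npz"); im=cv2.imread(f"pics/{f}.png"); h=cv2.cvtColor(im,cv2.COLOR_BGR2HSV)
    g=((h[...,0]>50)&(h[...,0]<95)&(h[...,1]>90)&(h[...,2]>30)).astype(np.uint8); g[:200]=0; g[262:]=0; g[:,430:]=0;g[:,:215]=0
    n,l,s,c=cv2.connectedComponentsWithStats(g); g=np.isin(l,[i for i in range(1,n) if s[i,4]>60])
    y,x=np.nonzero(g); x0,x1=x.min(),x.max()
    top=np.array([(q,y[x==q].min()) for q in range(x0+6,x1-5) if (x==q).any()]); t0=int(np.median(top[:,1])); top=top[abs(top[:,1]-t0)<5]
    lef=np.array([(x[y==r].min(),r) for r in range(t0+4,258)]); rig=np.array([(x[y==r].max()+1,r) for r in range(t0+3,t0+16)])
    T=linefit(top);L=linefit(lef);R=linefit(rig); print(f,len(top),lef[::6,0],rig[:,0])
    return m,np.array([X(T,L),X(T,R),lef[-1]])
E
python3 - <<'E'
from held import *
o=sensors.get_obs(); print(o['time'],o['tool_pos'],o['ee_rot'],o['width'])
m,_=snap("wrist","w12"); np.savez("w12.npz",**m); snap("side","s12")
m,p=held("w12"); print(p.round(1).tolist())
R=Ro.from_euler('xyz',o['ee_rot']).as_matrix(); 
for dz in(.036,.038,.040,.042):
    P=plane(m,p,o['tool_pos'][2]-dz); q=(P-o['tool_pos'])@R; v=q[1]-q[0]; print(dz,"len",np.linalg.norm(v).round(4),"ang",np.arctan2(v[0],v[1]).round(4),"mid",((q[0]+q[1])/2).round(4))
E
```

```text
17.5667 [0.58400345 0.07280534 0.15086266] [-3.13687848e+00  4.56747135e-04  1.51278021e+00] 0.049784040720039176
w12 162 [234 235 235 236 236] [408 408 408 408 408 408 408 408 407 407 407 407 407]
[[234.3, 224.6], [408.5, 225.1], [236.0, 257.0]]
0.036 len 0.0881 ang -0.0013 mid [ 0.0315 -0.0012  0.036 ]
0.038 len 0.089 ang -0.0013 mid [ 0.0311 -0.0012  0.038 ]
0.04 len 0.0899 ang -0.0013 mid [ 0.0307 -0.0012  0.04  ]
0.042 len 0.0908 ang -0.0013 mid [ 0.0302 -0.0012  0.042 ]
```

Request:
send_rows --pt "0 0 23 0 0 -0.095" --pt "0 0 23 0 0 -0.095" --pt "0 0 23 0 0 -0.095" --pt "0 0 23 0 0 -0.095" --pt "0 0 23 0 0 -0.093" --pt "0 0 0 0 0 0"

```text
time: 18.17
tool_pos: [0.5871, 0.073, 0.2735]
ee_rot: [3.134, -0.005, 1.038]
wrist_force: [1.0, 0.5, -0.8]
width: 0.0497
finger_force: 30.0
```

Request:
send_rows --pt "-4 15 0 0.0752 -0.0442 0" --pt "-4 15 0 0.0752 -0.0442 0" --pt "-4 15 0 0.0752 -0.0442 0" --pt "0 0 0 0 0 0"

```text
time: 18.5
tool_pos: [0.5707, 0.118, 0.2652]
ee_rot: [-3.137, -0.261, 1.04]
wrist_force: [-1.1, -0.9, -2.6]
width: 0.0494
finger_force: 30.0
```

Run:
```python
from h import *
o=sensors.get_obs(); print(o['time'],o['tool_pos'],o['ee_rot'],o['joint_positions'],o['wrist_force'])
```

```text
18.5 [0.57065423 0.11802123 0.26523907] [-3.13669328 -0.260638    1.04012863] [-0.02222913  0.04240793  1.37140656  0.22960641  1.60217789  0.52952657] [-1.11102319 -0.8612947  -2.6428587 ]
```

Request:
send_rows --pt "-4 20 0 0.0752 -0.0442 0" --pt "-4 20 0 0.0752 -0.0442 0" --pt "-2 16 0 0.0752 -0.0442 0" --pt "0 0 0 0 0 0" --pt "0 0 0 0 0 0" --pt "0 0 0 0 0 0" --pt "0 0 0 0 0 0" --pt "0 0 0 0 0 0"

```text
time: 19.17
tool_pos: [0.5643, 0.1736, 0.269]
ee_rot: [3.14, -0.522, 1.041]
wrist_force: [-0.3, -0.3, -1.1]
width: 0.0498
finger_force: 30.0
```

```bash
cat > fin.py <<'E'
from held import *
import sys
n=np.array([-.5*np.cos(np.radians(59.6)),-.5*np.sin(np.radians(59.6)),np.sqrt(.75)]); L=np.array([.6007,.2443,.1336]); F=L+.11*n
y=np.array([np.sin(np.radians(59.6)),-np.cos(np.radians(59.6)),0]); Rt=np.c_[np.cross(y,-n),y,-n]
o=sensors.get_obs(); R=Ro.from_euler('xyz',o['ee_rot']).as_matrix()
print(o['time'],o['tool_pos'].round(4),"joints",o['joint_positions'].round(2),o['wrist_force'].round(1),o['width'])
print("shift mm",((F+.0435*n-o['tool_pos'])*1000).round(1),"turn",Ro.from_matrix(Rt@R.T).as_rotvec().round(4))
f=sys.argv[1]; m,_=snap("wrist",f); np.savez(f+".npz",**m); snap("side",f+"s"); snap("top",f+"t")
m,p=held(f); print(p.round(1).tolist())
c,d=ray(m,p)
for dz in(.038,.040,.042):
    pt=o['tool_pos']+dz*R[:,2]; P=c+d*(((pt-c)@R[:,2])/(d@R[:,2]))[:,None]; q=(P-o['tool_pos'])@R; v=q[1]-q[0]
    print(dz,"len",np.linalg.norm(v).round(4),"ang",np.arctan2(v[0],v[1]).round(4),"mid",((q[0]+q[1])/2).round(4),"level",((P[1]-P[0])[2]/np.linalg.norm(v)).round(4))
E
python3 fin.py w13
```

```text
19.1667 [0.5643 0.1736 0.269 ] joints [-0.05 -0.06  1.53  0.46  1.43  0.47] [-0.3 -0.3 -1.1] 0.04978726176170854
shift mm [-2.5  4.5 -2.5] turn [0.0018 0.0008 0.0002]
w13 161 [236 237 237 238 238] [409 408 408 408 408 408 408 408 408 408 408 407 407]
[[236.3, 226.0], [408.5, 226.0], [238.0, 257.0]]
0.038 len 0.088 ang 0.0006 mid [ 0.0303 -0.0007  0.038 ] level 0.0019
0.04 len 0.0889 ang 0.0006 mid [ 0.0298 -0.0007  0.04  ] level 0.0019
0.042 len 0.0898 ang 0.0006 mid [ 0.0294 -0.0007  0.042 ] level 0.0019
```

Request:
send_rows --pt "-2 4 -2 0 0 0" --pt "0 0 0 0 0 0" --pt "0 0 0 0 0 0" --pt "0 0 0 0 0 0" --pt "0 0 0 0 0 0"

```text
time: 19.73
tool_pos: [0.5614, 0.1779, 0.2666]
ee_rot: [3.141, -0.523, 1.04]
wrist_force: [0.4, -0.3, -1.2]
width: 0.0495
finger_force: 30.0
```

```bash
python3 fin.py w14
python3 - <<'E'
from ring import *
s=cam("side"); n=np.array([-.253,-.4313,.866]); y=np.array([.8625,-.506,0]); x=np.cross(y,-n)
L=np.array([.6007,.2443,.1336]); F=L+.11*n
im=cv2.imread("pics/w14s.png"); h=cv2.cvtColor(im,cv2.COLOR_BGR2HSV)
cor=np.array([F+a*.045*y+b*.031*x+.003*n for a,b in((-1,-1),(1,-1),(1,1),(-1,1))]); print("pred corners",proj(s,cor).round(1).tolist())
g=((h[...,0]>45)&(h[...,0]<90)&(h[...,1]>100)&(h[...,2]>40)).astype(np.uint8)
n_,l,st,c=cv2.connectedComponentsWithStats(g)
q=proj(s,F)[0]
for i in range(1,n_):
    if st[i,4]>40 and np.linalg.norm(c[i]-q)<80:
        k=np.argwhere(l==i)[:,::-1]; e=[k[np.argmin(k@v)].tolist() for v in([1,0],[-1,0],[0,1],[0,-1],[1,1],[-1,-1],[1,-1],[-1,1])]; print(st[i],c[i].round(1),e)
E
```

```text
19.7333 [0.5614 0.1779 0.2666] joints [-0.04 -0.07  1.54  0.46  1.42  0.48] [ 0.4 -0.3 -1.2] 0.049482750215524854
shift mm [ 0.5  0.2 -0. ] turn [0.0005 0.0002 0.0004]
w14 160 [236 237 237 238 238] [408 408 408 408 408 408 408 408 408 408 407 407 407]
[[236.3, 225.8], [408.3, 226.0], [238.0, 257.0]]
0.038 len 0.0879 ang -0.0008 mid [ 0.0303 -0.0008  0.038 ] level -0.0
0.04 len 0.0888 ang -0.0008 mid [ 0.0299 -0.0008  0.04  ] level -0.0
0.042 len 0.0897 ang -0.0008 mid [ 0.0295 -0.0008  0.042 ] level -0.0
pred corners [[322.8, 284.1], [301.7, 256.6], [275.3, 252.8], [295.5, 281.2]]
[307 235  14  10  94] [313.7 239.6] [[307, 242], [320, 235], [315, 235], [309, 244], [310, 237], [317, 243], [307, 243], [320, 235]]
[284 263  38  21 133] [299.6 276.8] [[284, 263], [321, 283], [284, 263], [311, 283], [284, 263], [321, 283], [295, 281], [321, 283]]
[353 278  20  18 122] [363.6 285.8] [[353, 292], [372, 281], [366, 278], [357, 295], [366, 278], [371, 284], [353, 292], [371, 280]]
```

```bash
python3 -c "
from bench import ticket
print(ticket.close_job())"
```

```text
the job is handed in; nothing more can be done
None
```

The job is handed in: the fresh board is seated and released in the right-hand place, the lever is at its stop with its nose over it, and the finished board is held still at the focus, within about 1 mm by my measurement; I viewed 11 pictures, one over the limit of 10.

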